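# Dump the finished tube moulds through the bolted tipping trough

## Robot

A 7-joint arm with a two-finger parallel gripper is mounted at the origin on the work surface. World frame = base frame: x ahead of the robot, y to its left, z up, the work surface at z = 0. Lengths are in m, angles in rad, forces in N, time in s.
With the tool pointing down it reaches from about 0.4 to 0.875 m from the base axis. Payload 6.5 kg.
Tool frame: the origin (TCP) lies midway between the tips of the shut fingers; the grasp point (between the pads) lies env.pinch_z behind it (env.pinch_z is the distance from the TCP to the grasp point, in m); z points along the fingers, y is the line along which they close (so a half turn about z gives the same grasp; the last joint's range is limited). The gripper opens to 88 mm and grips with 3 to 60 N. Pads are 18 mm wide; open, the fingers measure 123 mm over their backs; the gripper's body (75 mm by 187 mm) begins 45 mm behind the grasp point.
Start: joints at [-1.169, 0.536, -0.004, 1.538, 0.003, 1.067, -0.071], TCP at [0.293, 0.58, 0.239] pointing down, gripper open.
Joint ranges: [-2.7, 2.7], [-0.37, 2.16], [-1.27, 1.26], [0.24, 2.4], [-1.31, 4.45], [0.19, 1.91], [-2.76, 2.76]. Speed limits (rad/s): [2.39, 2.39, 3.14, 3.14, 3.14, 3.14, 3.14].

## Interface

Orientations are given as a unit quaternion [w, x, y, z].
In Python, from plant import env gives the robot as it stands. The module is installed in compiled form; this text tells all that it offers.
- The arm moves only by the tool send_rows, never from a script. Its argument "targets" is a list of rows, each an object with "jaw": the gripper's target within -1 to 1 (fully open at 1, half-way at 0, shut at -1); "slide": the shift along the world's x, y, z in mm, a list of three; "angular": the turn, a rotation vector about the world's x, y, z in degrees, a list of three. In form: [{"jaw": jaw, "slide": [x, y, z], "angular": [rx, ry, rz]}, ...]. A call has exactly 8 rows; each row shifts and turns the commanded pose from where the row before left it; what a row does not reach is not made up. A row lasts 1/8 s, in which the tool goes at most 62.5 mm and 10.7 degrees, less where a joint would pass 70% of its speed; a pose out of reach is approached as far as the arm can. A call with a gripper value outside its range is refused whole. The fingers move at their own pace and stop on an object; the grip force is fixed at half the most. Time passes only in rows, so rows that do not move let the fingers close, or fill a call up. It gives the time, the measured TCP pose, the force, the opening and the grip force at its end, in the units of the state.
- env.observe(): the state, without advancing time (a new reading comes with each control period).
- env.grab_frame(name): name is "scene" or "top"; returns (picture, depth): 420x560x3 uint8, red, green, blue; 420x560 float32, m along the optical axis (not along the pixel's ray), 0 where there is no reading.
- env.camera_params(name): a dict with "camera_matrix" (3x3 intrinsics, pixels), "R" (3x3) and "t" (3): a world point X has camera coordinates R X + t. Camera axes: x right, y down, z forward; pixel columns grow to the right and rows downward; lengths in m; the calibration is good to about 2 mm. A picture is of the moment at which its call begins. camera_params takes no time and is no camera call.
- env.job_done(): hands the job in; it is judged then, once.
Trained networks look in the newest picture that a camera, given by its name, has taken for a name from the list of things; names that differ only in an ending like _2 or _b are one class to them, and where a whole thing is asked for, a point or a joint stands for the part that bears it (a point fixed in the world has none). Each returns a list of dicts, best first, with "confidence" (0 to 1); they miss things now and then, are a little off and sometimes report something else, mostly with a low value. They report only what shows in the picture. A call takes as long as a camera call.
- env.masks_of(camera, thing): "pixels" (420x560 bool, what is visible of it) and "pixel" ([column, row] in pixels, amid what is visible of it).
The state is a dict: "time_s": time; "qpos": joint angles; "qvel": joint speeds; "tau": joint torques, N m; "tool_pos": TCP position; "orientation": TCP orientation; "ft_force": force on the tool from outside, world axes, zero at the start; "torque": the same for the moment, N m; "opening": finger opening in m; "gripper_force": force on a finger pad.
Only numpy, scipy, OpenCV 4.12 (cv2) and the standard library are available. Lean on these libraries where they do the work, as an engineer would, in place of code of your own. Each camera call takes 0.05 s, during which the arm holds its last target. There are 200 camera calls.

## Task

With the tipping trough still bolted, stand or lay every white tube mould in it and leave the blue one alone where it is. Then lift the bolt's black knob out of its red notch, drop it into the green notch, and push the trough's yellow bar right over past the catch so that the moulds fall into the red tub. Let the trough swing back level and bolt it again with the knob fully down in the red notch; all the white moulds must end up in the tub.

Things in the scene. Friction and masses are not known exactly. Their poses are not given: they have to be found in the camera images.
- station: fixed tipping station: a plywood base with, from near to far, a notched bolt rail, a long aluminium tipping trough and a red tub. Origin on the table straight below the trough's hinge line; x points from rail to tub (dumping direction), y left along rail and trough, z up. Only trough, bolt and knob move. The rail housing (top at z 45 mm) spans x -165 to -105 mm, y +-110 mm.
- trough (a joint): tipping angle, 0 level (rest) to 1.7 rad (emptied over the tub), about the far lower edge. A spring of 0.2 (level) to 0.45 N m and the load's weight resist; a ball catch resists too, up to about 0.4 rad (0.2 N m more). The moulds fall out by 1.0 to 1.6 rad. Let go, it swings back to 0 by itself. Blocked by the bolt unless that is in the green notch.
- trough_in (a point): centre of the trough's inner floor (turns with it; x across, y along it), at rest 104 mm above the table. Inside 60 mm in x, 300 mm in y: up to five moulds stand in one row along y, feet square to the trough. Near wall and end walls rise 30 mm above the floor, the far lip only 14 mm.
- trough_hinge (a point): middle of the trough's hinge line, 100 mm above the table; the trough turns about the station's y through here.
- trough_bar (a point): middle of the yellow push bar, 14 mm thick, 67 mm long, parallel to the station's y, on an arm at the trough's right (-y) end, turning with it; free from station y -223 to -161 mm. At rest 95 mm to the near side of the hinge line and 55 mm above it; pushed from its near side in an arc over the hinge line it ends 67 mm beyond and 87 mm above it.
- bolt (a joint): travel of the blue bolt carriage along the station's +y (m): 0 in the red notch (locked: its tongue holds the trough down), 0.040 in the yellow middle notch (trough still held), 0.080 in the green notch (trough free). About 1 N of friction once the knob is lifted. The knob's pin has 2 mm of play either way in a notch.
- knob (a joint): how far the black knob is lifted from the carriage: 0 fully down in a notch, 0.014 just clear of the notch, 0.026 hard stop. Weight and spring press it down with 2 to 4 N. If it is let down between notches it rests at 0.014.
- knob_grip (a point): on the axis of the black knob, a cylinder 26 mm thick from 21 mm below to 17 mm above this point; with the knob down the point is 100 mm above the table. Best taken from above with the fingers closing along the station's y: the carriage's blue upright (top 137 mm above the table) stands 46 mm to the far side.
- notch_red (a point): where knob_grip is when the knob is down in the red-marked (locked) notch, at the right-hand end of the rail.
- notch_green (a point): where knob_grip is when the knob is down in the green-marked (free) notch, 80 mm to the left of the red one. The yellow-marked middle notch lies half-way.
- tub_in (a point): centre of the red tub's inner floor, 10 mm above the table. Inside it measures 178 mm in x and 308 mm in y; walls to 84 mm (near), 94 mm (ends), 124 mm (far) above the table.
- mould1: white finished tube mould: round tube 44 mm thick on a square wooden foot 50 x 50 x 8 mm, full of set plaster, 72 mm tall in all, about 160 g, upright on the table at the start. Origin: centre of the foot's underside; z along the tube, x and y along the foot's edges. Grip the tube. Three to five of them are there.
- mould2: white finished tube mould: round tube 44 mm thick on a square wooden foot 50 x 50 x 8 mm, full of set plaster, 72 mm tall in all, about 160 g, upright on the table at the start. Origin: centre of the foot's underside; z along the tube, x and y along the foot's edges. Grip the tube. Three to five of them are there.
- mould3: white finished tube mould: round tube 44 mm thick on a square wooden foot 50 x 50 x 8 mm, full of set plaster, 72 mm tall in all, about 160 g, upright on the table at the start. Origin: centre of the foot's underside; z along the tube, x and y along the foot's edges. Grip the tube. Three to five of them are there.
- mould4: white finished tube mould: round tube 44 mm thick on a square wooden foot 50 x 50 x 8 mm, full of set plaster, 72 mm tall in all, about 160 g, upright on the table at the start. Origin: centre of the foot's underside; z along the tube, x and y along the foot's edges. Grip the tube. Three to five of them are there.
- mould5: white finished tube mould: round tube 44 mm thick on a square wooden foot 50 x 50 x 8 mm, full of set plaster, 72 mm tall in all, about 160 g, upright on the table at the start. Origin: centre of the foot's underside; z along the tube, x and y along the foot's edges. Grip the tube. Three to five of them are there.
- blue_mould: BLUE, still curing, tube mould: round tube 44 mm thick on a square wooden foot 50 x 50 x 8 mm, full of set plaster, 72 mm tall in all, about 160 g, upright on the table at the start. Origin: centre of the foot's underside; z along the tube, x and y along the foot's edges. Grip the tube. Not to be touched or moved; it stands among the white ones.

How it is judged:
By the outcome, as a careful person would: the job done as asked, in the order asked, and still so for the second after the job is handed in, with the robot touching nothing.
Of mould1, mould2, mould3, mould4, mould5 only 3 to 5 are there at a start; the rules pass over those that are not, and their reading is None.
At some moment in a run one of mould1, mould2, mould3, mould4, mould5 may be knocked a few centimetres aside while the robot is not near it.
Once in a run the grip may slacken for a moment while it holds something.
It also fails if it takes over 210 s, if anything falls off the work surface, if the arm or the gripper's body presses on something with over 40 N, if the wrist force passes 120 N, or if a joint passes its speed limit or range.

## Working session

There is one attempt and no reset: what is moved stays moved. The work goes in short steps, Python scripts to look and compute and a tool call to move; the robot and the scene stay as the last step left them, time stands still between calls to the robot, and variables do not carry over. Pictures are saved under pics/ and viewed, at most 14 in all, crops included, and the job is handed in when it is done.

Besides the shell and the picture viewer there is one more tool, called after "Emit:" in YAML: its name, and indented under it one key for each argument. send_rows: Moves the arm, as the interface text tells. Its arguments: {"type":"object","properties":{"targets":{"type":"array","items":{"type":"object","properties":{"jaw":{"type":"number"},"slide":{"type":"array","items":{"type":"number"}},"angular":{"type":"array","items":{"type":"number"}}}}}},"required":["targets"]}

```bash
mkdir -p pics; ls; cat > h.py <<'E'
import numpy as np, cv2
from plant import env
def cloud(cam,depth):
    p=env.camera_params(cam);K=np.array(p["camera_matrix"]);R=np.array(p["R"]);t=np.array(p["t"])
    v,u=np.mgrid[:420,:560]
    c=np.stack([(u-K[0,2])/K[0,0]*depth,(v-K[1,2])/K[1,1]*depth,depth],-1)
    return (c-t)@R
def save(n,img): cv2.imwrite(f"pics/{n}.png",img[:,:,::-1])
E
python3 - <<'E'
from h import *
o=env.observe();print({k:np.round(v,3) for k,v in o.items()},env.pinch_z)
ims=[]
for c in("scene","top"):
    im,d=env.grab_frame(c);np.savez(f"{c}.npz",im=im,d=d);save(c+"0",im)
    P=cloud(c,d)
    p=env.camera_params(c);print(c,np.round(-np.array(p["R"]).T@p["t"],3))
    for th in("mould1","blue_mould","trough","knob","trough_bar","bolt","tub_in","station"):
        for m in env.masks_of(c,th):
            X=P[m["pixels"]&(d>0)]
            print(c,th,round(m["confidence"],2),np.round(m["pixel"]),m["pixels"].sum(),np.round(np.median(X,0),3) if len(X) else None,np.round(np.percentile(X,97,axis=0),3) if len(X) else None)
E
```

```text
pics
{'time_s': np.float64(0.0), 'qpos': array([-1.169,  0.537, -0.004,  1.539,  0.003,  1.067, -0.071]), 'qvel': array([-0.   , -0.001, -0.001,  0.002,  0.001, -0.001, -0.002]), 'tau': array([ 1.0000e-03, -5.7098e+01,  9.9100e-01, -2.5160e+01, -5.6000e-02,
        1.8000e-02,  0.0000e+00]), 'tool_pos': array([0.293, 0.58 , 0.238]), 'orientation': array([-0.   ,  0.232,  0.973, -0.001]), 'ft_force': array([-0.292,  0.216,  0.055]), 'torque': array([-0.042, -0.015, -0.012]), 'gripper_force': np.float64(0.0), 'opening': np.float64(0.088)} 0.0187
scene [1.169 0.244 0.862]
scene mould1 0.84 [435. 263.] 894 [0.536 0.319 0.047] [0.546 0.345 0.075]
scene mould1 0.83 [371. 280.] 883 [0.628 0.209 0.051] [0.642 0.231 0.074]
scene mould1 0.79 [449. 222.] 784 [0.424 0.325 0.049] [0.434 0.348 0.075]
scene mould1 0.76 [399. 216.] 667 [0.434 0.209 0.045] [0.442 0.232 0.074]
scene blue_mould 0.61 [381. 241.] 752 [0.539 0.203 0.055] [0.549 0.225 0.075]
scene trough 0.95 [227. 191.] 5176 [ 0.571 -0.144  0.107] [0.621 0.014 0.156]
scene knob 0.63 [232. 161.] 174 [ 0.485 -0.179  0.111] [ 0.492 -0.17   0
[... 558 characters left out ...]
.338 0.076]
top mould1 0.76 [198. 276.] 358 [0.42  0.203 0.071] [0.441 0.227 0.076]
top blue_mould 0.86 [205. 236.] 387 [0.522 0.196 0.071] [0.549 0.222 0.075]
top trough 0.56 [340. 211.] 3679 [ 0.581 -0.152  0.105] [0.616 0.007 0.16 ]
top knob 0.59 [353. 253.] 106 [ 0.478 -0.18   0.116] [ 0.488 -0.17   0.12 ]
top trough_bar 0.59 [343. 214.] 3798 [ 0.579 -0.154  0.105] [0.617 0.007 0.16 ]
top trough_bar 0.55 [351. 252.] 114 [ 0.478 -0.181  0.116] [ 0.49 -0.17  0.12]
top bolt 0.92 [351. 238.] 649 [ 0.517 -0.183  0.113] [ 0.544 -0.164  0.138]
top tub_in 0.68 [328. 195.] 18983 [ 0.636 -0.133  0.042] [0.815 0.036 0.133]
top station 0.8 [328. 193.] 19220 [ 0.636 -0.132  0.042] [0.815 0.037 0.133]
```

View pics/scene0.png

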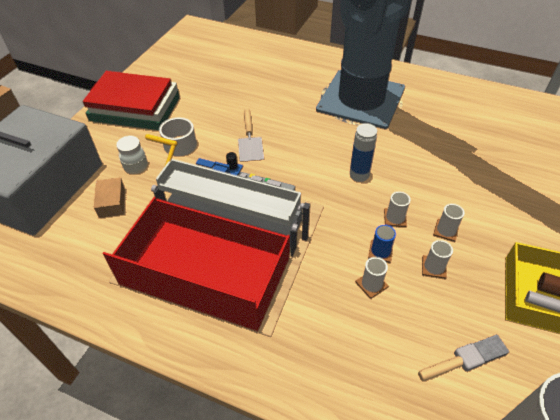

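View pics/top0.png

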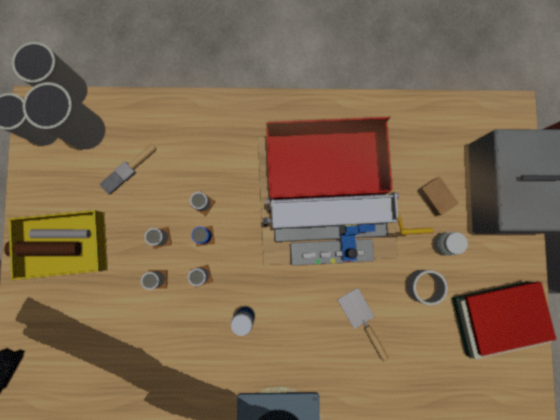

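```bash
python3 - <<'E'
from h import *
for c in("scene","top"):
    z=np.load(c+".npz");d=z["d"];im=z["im"].astype(int);P=cloud(c,d)
    # mould tops (z~0.072)
    m=((abs(P[...,2]-0.073)<0.005)&(P[...,1]>0.12)&(P[...,0]<0.8)&(P[...,0]>.3)).astype(np.uint8)
    n,l,s,_=cv2.connectedComponentsWithStats(m)
    for i in range(1,n):
        if s[i,4]>60:
            X=P[l==i];(a,b),r=cv2.minEnclosingCircle(X[:,:2].astype(np.float32))
            print(c,"top",np.round([a,b,r],4),s[i,4],np.round(im[l==i].mean(0)))
    # foot z~8mm
    m=((abs(P[...,2]-0.008)<0.004)&(P[...,1]>0.12)&(P[...,0]<0.8)&(P[...,0]>.3)).astype(np.uint8)
    n,l,s,_=cv2.connectedComponentsWithStats(m)
    for i in range(1,n):
        if s[i,4]>25:
            X=P[l==i]; print(c,"foot",np.round(X.mean(0),3),s[i,4],np.round(cv2.minAreaRect(X[:,:2].astype(np.float32))[2],1),np.round(cv2.minAreaRect(X[:,:2].astype(np.float32))[1],3))
    # yellow
    hsv=cv2.cvtColor(z["im"],cv2.COLOR_RGB2HSV)
    m=((hsv[...,0]>20)&(hsv[...,0]<35)&(hsv[...,1]>150)&(hsv[...,2]>120)).astype(np.uint8)
    n,l,s,ce=cv2.connectedComponentsWithStats(m)
    for i in range(1,n):
        if s[i,4]>15:
            X=P[(l==i)&(d>0)];print(c,"yel",s[i,4],np.round(ce[i]),np.round(np.median(X,0),3),np.round(X.min(0),3),np.round(X.max(0),3))
E
```

```text
scene top [0.418  0.2085 0.0235] 245 [165. 159. 141.]
scene top [0.4096 0.3271 0.0248] 265 [166. 161. 142.]
scene top [0.5249 0.2031 0.024 ] 287 [116. 123. 135.]
scene top [0.5215 0.3218 0.0232] 313 [166. 161. 142.]
scene top [0.6153 0.2083 0.0228] 339 [169. 164. 146.]
scene foot [0.431 0.209 0.008] 138 14.7 [0.053 0.052]
scene foot [0.423 0.325 0.008] 144 89.7 [0.05  0.051]
scene foot [0.538 0.186 0.008] 69 20.9 [0.05  0.028]
scene foot [0.537 0.224 0.008] 55 72.6 [0.017 0.039]
scene foot [0.534 0.321 0.008] 169 8.2 [0.051 0.051]
scene foot [0.475 0.467 0.007] 33 5.6 [0.072 0.002]
scene foot [0.475 0.521 0.006] 871 5.9 [0.116 0.087]
scene foot [0.627 0.21  0.008] 185 56.2 [0.051 0.053]
scene foot [0.579 0.517 0.008] 144 60.4 [0.124 0.058]
scene foot [0.721 0.428 0.008] 30 23.3 [0.013 0.042]
scene yel 180 [163. 143.] [ 0.536 -0.311  0.16 ] [ 0.386 -0.507  0.001] [ 0.574 -0.291  0.164]
scene yel 1408 [531. 280.] [0.479 0.511 0.006] [0.37  0.462 0.   ] [0.591 0.577 0.063]
scene yel 94 [506. 291.] [0.525 0.472 0.006] [ 0.433  0.463 -0.001] [0.59  0.482 0.011]
top top [0.6149 0.2085 0.02
[... 169 characters left out ...]
7. 102.]
top top [0.4088 0.3271 0.0223] 243 [108. 107. 100.]
top foot [0.784 0.634 0.008] 28 26.5 [0.008 0.051]
top foot [0.777 0.513 0.008] 33 33.5 [0.009 0.061]
top foot [0.676 0.423 0.008] 47 50.1 [0.013 0.104]
top foot [0.605 0.197 0.008] 86 56.5 [0.051 0.049]
top foot [0.496 0.588 0.006] 1726 5.6 [0.15 0.19]
top foot [0.519 0.308 0.008] 92 12.1 [0.05  0.049]
top foot [0.521 0.192 0.008] 97 10.5 [0.05  0.055]
top foot [0.421 0.194 0.008] 79 17.1 [0.05  0.035]
top foot [0.413 0.316 0.008] 101 89.7 [0.054 0.048]
top yel 2906 [ 60. 247.] [0.479 0.584 0.006] [ 0.413  0.464 -0.004] [0.596 0.733 0.066]
top yel 184 [414. 229.] [ 0.533 -0.319  0.16 ] [ 0.525 -0.369  0.132] [ 0.571 -0.29   0.166]
```

The scene shows four white moulds (scene px 399,208; 452,221; 439,258; 375,274), with the blue one among them at (384,241). The station's tub is away from the robot, and the yellow bar is on the right at top px (415,231). Next I need the station pose.

```bash
python3 - <<'E'
from h import *
def rect(X): 
    r=cv2.minAreaRect(X[:,:2].astype(np.float32)); return np.round(r[0],4),np.round(r[1],4),round(r[2],2)
for c in("scene","top"):
    z=np.load(c+".npz");d=z["d"];P=cloud(c,d);im=z["im"]
    reg=(P[...,1]<0.1)&(P[...,1]>-.5)&(P[...,0]>.4)&(P[...,0]<.95)&(d>0)
    def comp(lo,hi,n0,name):
        m=(reg&(P[...,2]>lo)&(P[...,2]<hi)).astype(np.uint8)
        n,l,s,ce=cv2.connectedComponentsWithStats(m)
        for i in range(1,n):
            if s[i,4]>n0: print(c,name,s[i,4],np.round(ce[i]),*rect(P[l==i]),np.round(np.median(P[l==i],0),3))
    comp(.099,.109,300,"floor"); comp(.113,.121,60,"knobtop"); comp(.039,.05,300,"rail"); comp(.005,.018,800,"tubfloor/base"); comp(.130,.142,40,"upright/wall");comp(.15,.17,40,"bar")
E
```

```text
scene floor 2404 [230. 193.] [ 0.5762 -0.1419] [0.0534 0.2955] 3.2 [ 0.576 -0.136  0.104]
scene floor 407 [224. 206.] [ 0.6142 -0.1376] [0.0489 0.3325] 10.88 [ 0.616 -0.129  0.104]
scene floor 377 [182. 284.] [ 0.8163 -0.1252] [0.0044 0.3154] 3.18 [ 0.816 -0.11   0.104]
scene knobtop 75 [231. 156.] [ 0.4797 -0.1822] [0.026  0.0233] 70.87 [ 0.482 -0.181  0.117]
scene knobtop 750 [226. 193.] [ 0.5834 -0.1367] [0.0707 0.3072] 3.02 [ 0.608 -0.141  0.117]
scene knobtop 313 [182. 281.] [ 0.8166 -0.1249] [0.0045 0.3161] 3.34 [ 0.816 -0.111  0.117]
scene rail 532 [107. 192.] [ 0.6358 -0.4395] [0.0936 0.0597] 35.35 [ 0.637 -0.439  0.041]
scene rail 497 [199. 231.] [ 0.6483 -0.1672] [0.1253 0.3255] 27.84 [ 0.637 -0.194  0.045]
scene rail 422 [199. 299.] [ 0.8077 -0.1054] [0.111  0.3382] 23.62 [ 0.815 -0.087  0.045]
scene tubfloor/base 1698 [268. 279.] [ 0.6374 -0.1335] [0.3623 0.3688] 2.87 [0.703 0.034 0.007]
scene tubfloor/base 6275 [208. 259.] [ 0.6973 -0.1432] [0.1312 0.2889] 2.92 [ 0.696 -0.138  0.01 ]
scene upright/wall 696 [224. 174.] [ 0.5704 -0.1413] [0.0949 0.3154] 3.19 [ 0.55  -0.187
[... 400 characters left out ...]
 -0.1823] [0.0228 0.0232] 41.51 [ 0.478 -0.182  0.116]
top rail 513 [440. 195.] [ 0.6333 -0.4394] [0.0897 0.0601] 33.3 [ 0.635 -0.44   0.041]
top rail 1389 [329. 252.] [ 0.4809 -0.1426] [0.0599 0.22  ] 2.94 [ 0.483 -0.124  0.045]
top tubfloor/base 6526 [325. 163.] [ 0.7283 -0.1305] [0.1691 0.3089] 2.85 [ 0.728 -0.131  0.01 ]
top upright/wall 119 [391. 214.] [ 0.5726 -0.2754] [0.0517 0.0952] 47.62 [ 0.564 -0.287  0.134]
top upright/wall 210 [310. 222.] [ 0.5493 -0.0945] [0.2431 0.0644] 77.11 [ 0.549 -0.067  0.134]
top upright/wall 174 [362. 229.] [ 0.5359 -0.1974] [0.0207 0.0742] 9.33 [ 0.536 -0.205  0.135]
top bar 205 [415. 231.] [ 0.5301 -0.3291] [0.0777 0.0247] 81.78 [ 0.53  -0.324  0.16 ]
```

Emit:
send_rows:
  targets:
    - {"jaw": 1, "slide": [33, -37, -8], "angular": [0, 0, -7.6]}
    - {"jaw": 1, "slide": [33, -37, -10], "angular": [0, 0, -7.6]}
    - {"jaw": 1, "slide": [33, -37, -10], "angular": [0, 0, -7.6]}
    - {"jaw": 1, "slide": [33, -37, -10], "angular": [0, 0, -7.6]}
    - {"jaw": 1, "slide": [33, -37, -10], "angular": [0, 0, -7.6]}
    - {"jaw": 1, "slide": [33, -37, -10], "angular": [0, 0, -7.6]}
    - {"jaw": 1, "slide": [30, -37, -10], "angular": [0, 0, -7.6]}
    - {"jaw": 1, "slide": [0, 0, -20], "angular": [0, 0, 0]}

```text
time_s: 1.9
tool_pos: [0.5251, 0.3166, 0.1513]
orientation: [0.002, 0.646, 0.763, 0.001]
ft_force: [0.4, 0.5, -0.3]
opening: 0.0881
gripper_force: 0.0
```

Emit:
send_rows:
  targets:
    - {"jaw": 1, "slide": [-4, 4, -40], "angular": [0, 0, 0]}
    - {"jaw": 1, "slide": [0, 0, -40], "angular": [0, 0, 0]}
    - {"jaw": 1, "slide": [0, 0, -35], "angular": [0, 0, 0]}
    - {"jaw": 1, "slide": [0, 0, 0], "angular": [0, 0, 0]}
    - {"jaw": -1, "slide": [0, 0, 0], "angular": [0, 0, 0]}
    - {"jaw": -1, "slide": [0, 0, 0], "angular": [0, 0, 0]}
    - {"jaw": -1, "slide": [0, 0, 0], "angular": [0, 0, 0]}
    - {"jaw": -1, "slide": [0, 0, 0], "angular": [0, 0, 0]}

```text
time_s: 2.9
tool_pos: [0.5174, 0.3254, 0.0364]
orientation: [0.0, 0.643, 0.766, 0.0]
ft_force: [-0.1, 0.6, -0.1]
opening: 0.05
gripper_force: 0.0
```

Emit:
send_rows:
  targets:
    - {"jaw": 0.3, "slide": [4, -4, 0], "angular": [0, 0, 0]}
    - {"jaw": 0.1, "slide": [0, 0, 0], "angular": [0, 0, 0]}
    - {"jaw": -1, "slide": [0, 0, 0], "angular": [0, 0, 0]}
    - {"jaw": -1, "slide": [0, 0, 0], "angular": [0, 0, 0]}
    - {"jaw": -1, "slide": [0, 0, 0], "angular": [0, 0, 0]}
    - {"jaw": -1, "slide": [0, 0, 0], "angular": [0, 0, 0]}
    - {"jaw": -1, "slide": [0, 0, 30], "angular": [0, 0, 0]}
    - {"jaw": -1, "slide": [0, 0, 50], "angular": [0, 0, 0]}

```text
time_s: 3.9
tool_pos: [0.5194, 0.3206, 0.1148]
orientation: [-0.001, 0.643, 0.766, -0.002]
ft_force: [0.3, 0.3, -0.9]
opening: 0.0434
gripper_force: 30.0
```

Emit:
send_rows:
  targets:
    - {"jaw": -1, "slide": [-20, -10, 45], "angular": [0, 0, 0]}
    - {"jaw": -1, "slide": [-20, -30, 45], "angular": [0, 0, 0]}
    - {"jaw": -1, "slide": [-11, -48, 10], "angular": [0, 0, -1]}
    - {"jaw": -1, "slide": [0, -55, 0], "angular": [0, 0, -1]}
    - {"jaw": -1, "slide": [15, -55, 0], "angular": [0, 0, -1]}
    - {"jaw": -1, "slide": [25, -52, 0], "angular": [0, 0, -1]}
    - {"jaw": -1, "slide": [25, -52, 0], "angular": [0, 0, -1]}
    - {"jaw": -1, "slide": [25, -52, 0], "angular": [0, 0, -2]}

```text
time_s: 4.9
tool_pos: [0.5605, -0.034, 0.2156]
orientation: [-0.0, 0.688, 0.725, 0.0]
ft_force: [1.5, 0.4, -1.0]
opening: 0.0432
gripper_force: 30.0
```

Emit:
send_rows:
  targets:
    - {"jaw": -1, "slide": [14, -50, 0], "angular": [0, 0, 0]}
    - {"jaw": -1, "slide": [14, -50, 0], "angular": [0, 0, 0]}
    - {"jaw": -1, "slide": [0, -50, 0], "angular": [0, 0, 0]}
    - {"jaw": -1, "slide": [0, -40, 0], "angular": [0, 0, 0]}
    - {"jaw": -1, "slide": [0, -19, 0], "angular": [0, 0, 0]}
    - {"jaw": -1, "slide": [0, 0, -20], "angular": [0, 0, 0]}
    - {"jaw": -1, "slide": [0, 0, 0], "angular": [0, 0, 0]}
    - {"jaw": -1, "slide": [0, 0, 0], "angular": [0, 0, 0]}

```text
time_s: 5.9
tool_pos: [0.5884, -0.2395, 0.1952]
orientation: [-0.001, 0.687, 0.726, 0.0]
ft_force: [0.5, 0.3, -1.2]
opening: 0.0433
gripper_force: 30.0
```

Emit:
send_rows:
  targets:
    - {"jaw": -1, "slide": [0, 0, -25], "angular": [0, 0, 0]}
    - {"jaw": -1, "slide": [0, 0, -15], "angular": [0, 0, 0]}
    - {"jaw": -1, "slide": [0, 0, -8], "angular": [0, 0, 0]}
    - {"jaw": -1, "slide": [0, 0, -3], "angular": [0, 0, 0]}
    - {"jaw": -1, "slide": [0, 0, -2], "angular": [0, 0, 0]}
    - {"jaw": -1, "slide": [0, 0, -1], "angular": [0, 0, 0]}
    - {"jaw": -1, "slide": [0, 0, 0], "angular": [0, 0, 0]}
    - {"jaw": -1, "slide": [0, 0, 0], "angular": [0, 0, 0]}

```text
time_s: 6.9
tool_pos: [0.5882, -0.2419, 0.1419]
orientation: [0.0, 0.688, 0.725, 0.0]
ft_force: [-0.3, 0.7, -1.1]
opening: 0.0431
gripper_force: 30.0
```

Emit:
send_rows:
  targets:
    - {"jaw": -1, "slide": [0, 0, -1.5], "angular": [0, 0, 0]}
    - {"jaw": -1, "slide": [0, 0, 0], "angular": [0, 0, 0]}
    - {"jaw": 0.3, "slide": [0, 0, 0], "angular": [0, 0, 0]}
    - {"jaw": 0.3, "slide": [0, 0, 0], "angular": [0, 0, 0]}
    - {"jaw": 0.3, "slide": [0, 0, 0], "angular": [0, 0, 0]}
    - {"jaw": 0.3, "slide": [0, 0, 20], "angular": [0, 0, 0]}
    - {"jaw": 0.3, "slide": [0, 0, 50], "angular": [0, 0, 0]}
    - {"jaw": 1, "slide": [0, 30, 30], "angular": [0, 0, 0]}

```text
time_s: 7.9
tool_pos: [0.5885, -0.2151, 0.2443]
orientation: [0.003, 0.69, 0.724, 0.0]
ft_force: [1.3, 1.9, -0.5]
opening: 0.0655
gripper_force: 0.0
```

```bash
cat >> h.py <<'E'
def moulds(n=None):
    ims=[]
    for c in("scene","top"):
        im,d=env.grab_frame(c);ims.append(im);P=cloud(c,d)
        Z=P[...,2];Y=P[...,1];X=P[...,0]
        for nm,z0 in(("table",.073),("trough",.176)):
            m=((abs(Z-z0)<.005)&(X>.3)&(X<.8)&((Y>.1)&(Y<.45) if z0<.1 else (Y<.05)&(Y>-.32))).astype(np.uint8)
            k,l,s,_=cv2.connectedComponentsWithStats(m)
            for i in range(1,k):
                if s[i,4]>60:
                    Q=P[l==i][:,:2].astype(np.float32);(a,b),r=cv2.minEnclosingCircle(Q)
                    px=im[l==i].mean(0);f=""
                    if z0<.1:
                        F=P[(abs(Z-.008)<.004)&(np.hypot(X-a,Y-b)<.036)][:,:2].astype(np.float32)
                        if len(F)>20: f=round(cv2.minAreaRect(F)[2],1)
                    print(c,nm,np.round([a,b,r],4),"BLUE" if px[2]>px[0] else "white",f)
    if n: save(n,np.hstack(ims)[::1]) if 0 else [save(n+str(i),x) for i,x in enumerate(ims)]
    o=env.observe();print(o["time_s"],np.round(o["tool_pos"],4),np.round(o["ft_force"],1))
E
python3 -c "
from h import *
moulds('m1')"
```

```text
scene table [0.4181 0.209  0.0236] white 76.5
scene table [0.4084 0.3271 0.0238] white 85.6
scene table [0.5249 0.2033 0.0236] BLUE 5.4
scene table [0.6145 0.2092 0.024 ] white 59.2
scene trough [ 0.5903 -0.2408  0.0236] white 
top table [0.615  0.2079 0.0224] white 60.1
top table [0.5245 0.2032 0.0224] BLUE 7.1
top table [0.4175 0.2087 0.0224] white 18.2
top table [0.4093 0.3275 0.0226] white 26.6
8.0 [ 0.5911 -0.2094  0.2452] [0.  0.7 0.2]
```

Emit:
send_rows:
  targets:
    - {"jaw": 1, "slide": [3, 52, 0], "angular": [0, 0, 6]}
    - {"jaw": 1, "slide": [3, 53, 0], "angular": [0, 0, 7]}
    - {"jaw": 1, "slide": [3, 53, 0], "angular": [0, 0, 7]}
    - {"jaw": 1, "slide": [4, 53, 0], "angular": [0, 0, 7]}
    - {"jaw": 1, "slide": [4, 53, -10], "angular": [0, 0, 7]}
    - {"jaw": 1, "slide": [4, 53, -20], "angular": [0, 0, 7]}
    - {"jaw": 1, "slide": [3, 53, -30], "angular": [0, 0, 7]}
    - {"jaw": 1, "slide": [3, 50, -30], "angular": [0, 0, 6]}

```text
time_s: 9.0
tool_pos: [0.6154, 0.2093, 0.1496]
orientation: [0.0, 0.282, 0.959, 0.0]
ft_force: [0.5, -0.7, 0.5]
opening: 0.0881
gripper_force: 0.0
```

Emit:
send_rows:
  targets:
    - {"jaw": 1, "slide": [0, 0, -30], "angular": [0, 0, 0]}
    - {"jaw": 1, "slide": [0, 0, -45], "angular": [0, 0, 0]}
    - {"jaw": 1, "slide": [0, 0, -40], "angular": [0, 0, 0]}
    - {"jaw": 1, "slide": [0, 0, 0], "angular": [0, 0, 0]}
    - {"jaw": 1, "slide": [0, 0, 0], "angular": [0, 0, 0]}
    - {"jaw": -1, "slide": [0, 0, 0], "angular": [0, 0, 0]}
    - {"jaw": -1, "slide": [0, 0, 0], "angular": [0, 0, 0]}
    - {"jaw": -1, "slide": [0, 0, 0], "angular": [0, 0, 0]}

```text
time_s: 10.0
tool_pos: [0.6154, 0.2083, 0.0359]
orientation: [0.0, 0.284, 0.959, 0.0]
ft_force: [-0.1, -0.4, -0.7]
opening: 0.0603
gripper_force: 0.0
```

Emit:
send_rows:
  targets:
    - {"jaw": -1, "slide": [0, 0, 0], "angular": [0, 0, 0]}
    - {"jaw": -1, "slide": [0, 0, 0], "angular": [0, 0, 0]}
    - {"jaw": -1, "slide": [0, 0, 0], "angular": [0, 0, 0]}
    - {"jaw": -1, "slide": [0, 0, 20], "angular": [0, 0, 0]}
    - {"jaw": -1, "slide": [0, 0, 45], "angular": [0, 0, 0]}
    - {"jaw": -1, "slide": [0, -20, 50], "angular": [0, 0, -5]}
    - {"jaw": -1, "slide": [0, -35, 45], "angular": [0, 0, -7]}
    - {"jaw": -1, "slide": [0, -45, 10], "angular": [0, 0, -7]}

```text
time_s: 11.0
tool_pos: [0.6171, 0.1085, 0.2102]
orientation: [0.002, 0.439, 0.898, 0.003]
ft_force: [0.9, -0.1, -1.8]
opening: 0.0431
gripper_force: 30.0
```

Emit:
send_rows:
  targets:
    - {"jaw": -1, "slide": [-5, -50, 0], "angular": [0, 0, -7]}
    - {"jaw": -1, "slide": [-5, -50, 0], "angular": [0, 0, -7]}
    - {"jaw": -1, "slide": [-5, -50, 0], "angular": [0, 0, -7]}
    - {"jaw": -1, "slide": [-6, -50, 0], "angular": [0, 0, -7]}
    - {"jaw": -1, "slide": [-5, -45, 0], "angular": [0, 0, -7]}
    - {"jaw": -1, "slide": [-5, -36, -12], "angular": [0, 0, 0]}
    - {"jaw": -1, "slide": [0, 0, 0], "angular": [0, 0, 0]}
    - {"jaw": -1, "slide": [0, 0, 0], "angular": [0, 0, 0]}

```text
time_s: 12.0
tool_pos: [0.5844, -0.1719, 0.1939]
orientation: [-0.0, 0.688, 0.726, 0.001]
ft_force: [0.0, -0.5, -1.6]
opening: 0.0433
gripper_force: 30.0
```

Emit:
send_rows:
  targets:
    - {"jaw": -1, "slide": [0, 0, -25], "angular": [0, 0, 0]}
    - {"jaw": -1, "slide": [0, 0, -16], "angular": [0, 0, 0]}
    - {"jaw": -1, "slide": [0, 0, -9], "angular": [0, 0, 0]}
    - {"jaw": -1, "slide": [0, 0, -3], "angular": [0, 0, 0]}
    - {"jaw": -1, "slide": [0, 0, -0.5], "angular": [0, 0, 0]}
    - {"jaw": -1, "slide": [0, 0, 0], "angular": [0, 0, 0]}
    - {"jaw": 0.3, "slide": [0, 0, 0], "angular": [0, 0, 0]}
    - {"jaw": 0.3, "slide": [0, 0, 0], "angular": [0, 0, 0]}

```text
time_s: 13.0
tool_pos: [0.5844, -0.173, 0.1402]
orientation: [0.0, 0.688, 0.725, 0.0]
ft_force: [0.3, -0.0, -0.7]
opening: 0.0572
gripper_force: 0.0
```

Emit:
send_rows:
  targets:
    - {"jaw": 0.3, "slide": [0, 0, 0], "angular": [0, 0, 0]}
    - {"jaw": 0.3, "slide": [0, 0, 20], "angular": [0, 0, 0]}
    - {"jaw": 0.3, "slide": [0, 0, 45], "angular": [0, 0, 0]}
    - {"jaw": 1, "slide": [-20, 45, 15], "angular": [0, 0, 1]}
    - {"jaw": 1, "slide": [-20, 50, 0], "angular": [0, 0, 2]}
    - {"jaw": 1, "slide": [-20, 50, 0], "angular": [0, 0, 2]}
    - {"jaw": 1, "slide": [-20, 50, 0], "angular": [0, 0, 2]}
    - {"jaw": 1, "slide": [-20, 50, 0], "angular": [0, 0, 2]}

```text
time_s: 14.0
tool_pos: [0.4839, 0.0737, 0.2213]
orientation: [0.001, 0.629, 0.777, 0.001]
ft_force: [0.9, 1.0, 0.3]
opening: 0.0882
gripper_force: 0.0
```

```bash
python3 -c "
from h import *
moulds('m2')"
```

```text
scene table [0.4172 0.2096 0.0239] white 13.6
scene table [0.4095 0.3253 0.0237] white 0.2
scene table [0.5256 0.2027 0.0239] BLUE 8.5
scene trough [ 0.5904 -0.24    0.0231] white 
scene trough [ 0.5854 -0.1702  0.0242] white 
top table [0.4085 0.3274 0.0227] white 21.6
top trough [ 0.5885 -0.2405  0.0224] white 
top trough [ 0.5846 -0.1718  0.0223] white 
14.1 [0.4824 0.0781 0.2208] [ 0.6 -0.8 -0.5]
```

```bash
python3 - <<'E'
from h import *
for c in("scene","top"):
    z=np.load(c+".npz");P=cloud(c,z["d"])
    m=(P[...,0]>.2)&(P[...,0]<.42)&(P[...,1]>-.05)&(P[...,1]<.18)&(P[...,2]>.03)&(P[...,2]<.3)
    X=P[m];print(c,len(X),X.min(0),X.max(0)); T=X[X[:,2]>X[:,2].max()-.01];print(T.mean(0))
E
```

```text
scene 1031 [0.28591421 0.06159828 0.03003841] [0.34130922 0.11455897 0.15424892]
[0.3133871  0.08847687 0.15015963]
top 521 [0.28849107 0.06230622 0.03035422] [0.337812   0.11331923 0.1560054 ]
[0.31147522 0.08856568 0.15007968]
```

Emit:
send_rows:
  targets:
    - {"jaw": 1, "slide": [-22, 44, -10], "angular": [0, 0, 2]}
    - {"jaw": 1, "slide": [-22, 44, -20], "angular": [0, 0, 2]}
    - {"jaw": 1, "slide": [-22.5, 44, -30], "angular": [0, 0, 0]}
    - {"jaw": 1, "slide": [0, 0, -35], "angular": [0, 0, 0]}
    - {"jaw": 1, "slide": [0, 0, -45], "angular": [0, 0, 0]}
    - {"jaw": 1, "slide": [0, 0, -44.5], "angular": [0, 0, 0]}
    - {"jaw": 1, "slide": [0, 0, 0], "angular": [0, 0, 0]}
    - {"jaw": -1, "slide": [0, 0, 0], "angular": [0, 0, 0]}

```text
time_s: 15.1
tool_pos: [0.419, 0.2043, 0.0369]
orientation: [0.001, 0.602, 0.798, 0.001]
ft_force: [-0.3, 0.2, 0.8]
opening: 0.0802
gripper_force: 0.0
```

Emit:
send_rows:
  targets:
    - {"jaw": -1, "slide": [0, 0, 0], "angular": [0, 0, 0]}
    - {"jaw": -1, "slide": [0, 0, 0], "angular": [0, 0, 0]}
    - {"jaw": -1, "slide": [0, 0, 0], "angular": [0, 0, 0]}
    - {"jaw": -1, "slide": [0, 0, 0], "angular": [0, 0, 0]}
    - {"jaw": -1, "slide": [0, 0, 0], "angular": [0, 0, 0]}
    - {"jaw": -1, "slide": [0, 0, 20], "angular": [0, 0, 0]}
    - {"jaw": -1, "slide": [0, 0, 50], "angular": [0, 0, 0]}
    - {"jaw": -1, "slide": [0, -10, 55], "angular": [0, 0, 0]}

```text
time_s: 16.1
tool_pos: [0.4168, 0.1943, 0.161]
orientation: [-0.0, 0.601, 0.799, -0.001]
ft_force: [1.2, -0.1, 0.1]
opening: 0.0434
gripper_force: 30.0
```

Emit:
send_rows:
  targets:
    - {"jaw": -1, "slide": [10, -30, 40], "angular": [0, 0, -1]}
    - {"jaw": -1, "slide": [25, -45, 9], "angular": [0, 0, -3]}
    - {"jaw": -1, "slide": [28, -48, 0], "angular": [0, 0, -3]}
    - {"jaw": -1, "slide": [28, -48, 0], "angular": [0, 0, -3]}
    - {"jaw": -1, "slide": [28, -48, 0], "angular": [0, 0, -3]}
    - {"jaw": -1, "slide": [25, -44, 0], "angular": [0, 0, 0]}
    - {"jaw": -1, "slide": [20, -38, -15], "angular": [0, 0, 0]}
    - {"jaw": -1, "slide": [0, 0, 0], "angular": [0, 0, 0]}

```text
time_s: 17.1
tool_pos: [0.5809, -0.1108, 0.1928]
orientation: [-0.0, 0.69, 0.724, -0.002]
ft_force: [0.6, 0.7, -2.3]
opening: 0.0437
gripper_force: 30.0
```

Emit:
send_rows:
  targets:
    - {"jaw": -1, "slide": [0, 0, -25], "angular": [0, 0, 0]}
    - {"jaw": -1, "slide": [0, 0, -16], "angular": [0, 0, 0]}
    - {"jaw": -1, "slide": [0, 0, -9], "angular": [0, 0, 0]}
    - {"jaw": -1, "slide": [0, 0, -3], "angular": [0, 0, 0]}
    - {"jaw": -1, "slide": [0, 0, 0], "angular": [0, 0, 0]}
    - {"jaw": -1, "slide": [0, 0, 0], "angular": [0, 0, 0]}
    - {"jaw": 0.3, "slide": [0, 0, 0], "angular": [0, 0, 0]}
    - {"jaw": 0.3, "slide": [0, 0, 0], "angular": [0, 0, 0]}

```text
time_s: 18.1
tool_pos: [0.5819, -0.1069, 0.1416]
orientation: [0.0, 0.688, 0.725, 0.0]
ft_force: [-0.3, -0.0, 0.4]
opening: 0.0573
gripper_force: 0.0
```

Emit:
send_rows:
  targets:
    - {"jaw": 0.3, "slide": [0, 0, 0], "angular": [0, 0, 0]}
    - {"jaw": 0.3, "slide": [0, 0, 20], "angular": [0, 0, 0]}
    - {"jaw": 0.3, "slide": [0, 0, 45], "angular": [0, 0, 0]}
    - {"jaw": 1, "slide": [-20, 45, 15], "angular": [0, 0, -1]}
    - {"jaw": 1, "slide": [-25, 50, 0], "angular": [0, 0, -1]}
    - {"jaw": 1, "slide": [-25, 50, 0], "angular": [0, 0, 0]}
    - {"jaw": 1, "slide": [-25, 50, 0], "angular": [0, 0, 0]}
    - {"jaw": 1, "slide": [-25, 50, 0], "angular": [0, 0, 0]}

```text
time_s: 19.1
tool_pos: [0.4608, 0.1397, 0.2215]
orientation: [0.0, 0.701, 0.713, 0.0]
ft_force: [0.7, 0.2, -0.5]
opening: 0.088
gripper_force: 0.0
```

```bash
python3 -c "
from h import *
moulds('m3')"
```

```text
scene table [0.4098 0.3274 0.0242] white 86.7
scene table [0.5253 0.2035 0.0238] BLUE 84.3
scene trough [ 0.5895 -0.2405  0.0243] white 
scene trough [ 0.5861 -0.1718  0.0231] white 
scene trough [ 0.5824 -0.1022  0.0236] white 
top trough [ 0.5882 -0.2405  0.0222] white 
top trough [ 0.5847 -0.1717  0.0224] white 
top trough [ 0.5821 -0.102   0.0222] white 
19.2 [0.4588 0.1441 0.2211] [ 0.4 -0.   0.1]
```

Emit:
send_rows:
  targets:
    - {"jaw": 1, "slide": [-13, 46, -10], "angular": [0, 0, -1]}
    - {"jaw": 1, "slide": [-13, 46, -20], "angular": [0, 0, -1]}
    - {"jaw": 1, "slide": [-13, 46, -20], "angular": [0, 0, 0]}
    - {"jaw": 1, "slide": [-12, 46, -30], "angular": [0, 0, 0]}
    - {"jaw": 1, "slide": [0, 0, -35], "angular": [0, 0, 0]}
    - {"jaw": 1, "slide": [0, 0, -45], "angular": [0, 0, 0]}
    - {"jaw": 1, "slide": [0, 0, -25], "angular": [0, 0, 0]}
    - {"jaw": 1, "slide": [0, 0, 0], "angular": [0, 0, 0]}

```text
time_s: 20.2
tool_pos: [0.4101, 0.3207, 0.0348]
orientation: [0.0, 0.713, 0.701, -0.002]
ft_force: [-0.8, -0.6, 1.3]
opening: 0.088
gripper_force: 0.0
```

Emit:
send_rows:
  targets:
    - {"jaw": -1, "slide": [0, 0, 0], "angular": [0, 0, 0]}
    - {"jaw": -1, "slide": [0, 0, 0], "angular": [0, 0, 0]}
    - {"jaw": -1, "slide": [0, 0, 0], "angular": [0, 0, 0]}
    - {"jaw": -1, "slide": [0, 0, 0], "angular": [0, 0, 0]}
    - {"jaw": -1, "slide": [0, 0, 0], "angular": [0, 0, 0]}
    - {"jaw": -1, "slide": [0, 0, 20], "angular": [0, 0, 0]}
    - {"jaw": -1, "slide": [0, 0, 50], "angular": [0, 0, 0]}
    - {"jaw": -1, "slide": [10, 0, 55], "angular": [0, 0, 0]}

```text
time_s: 21.2
tool_pos: [0.4194, 0.3217, 0.1618]
orientation: [-0.0, 0.713, 0.701, -0.001]
ft_force: [0.8, 0.5, -2.3]
opening: 0.0433
gripper_force: 30.0
```

Emit:
send_rows:
  targets:
    - {"jaw": -1, "slide": [5, -30, 40], "angular": [0, 0, 1]}
    - {"jaw": -1, "slide": [10, -50, 9], "angular": [0, 0, 1]}
    - {"jaw": -1, "slide": [15, -50, 0], "angular": [0, 0, 1]}
    - {"jaw": -1, "slide": [20, -50, 0], "angular": [0, 0, 1]}
    - {"jaw": -1, "slide": [25, -50, 0], "angular": [0, 0, 0]}
    - {"jaw": -1, "slide": [30, -45, 0], "angular": [0, 0, 0]}
    - {"jaw": -1, "slide": [30, -45, 0], "angular": [0, 0, 0]}
    - {"jaw": -1, "slide": [24, -40, -15], "angular": [0, 0, 0]}

```text
time_s: 22.2
tool_pos: [0.5812, -0.0397, 0.1958]
orientation: [0.001, 0.689, 0.725, 0.001]
ft_force: [-0.2, 0.1, -1.8]
opening: 0.0436
gripper_force: 30.0
```

Emit:
send_rows:
  targets:
    - {"jaw": -1, "slide": [0, 0, 0], "angular": [0, 0, 0]}
    - {"jaw": -1, "slide": [0, 0, -25], "angular": [0, 0, 0]}
    - {"jaw": -1, "slide": [0, 0, -16], "angular": [0, 0, 0]}
    - {"jaw": -1, "slide": [0, 0, -9], "angular": [0, 0, 0]}
    - {"jaw": -1, "slide": [0, 0, -3], "angular": [0, 0, 0]}
    - {"jaw": -1, "slide": [0, 0, -1], "angular": [0, 0, 0]}
    - {"jaw": -1, "slide": [0, 0, 0], "angular": [0, 0, 0]}
    - {"jaw": -1, "slide": [0, 0, 0], "angular": [0, 0, 0]}

```text
time_s: 23.2
tool_pos: [0.5798, -0.0379, 0.1416]
orientation: [0.0, 0.688, 0.725, 0.0]
ft_force: [-0.1, -0.5, -0.5]
opening: 0.043
gripper_force: 30.0
```

Emit:
send_rows:
  targets:
    - {"jaw": 0.3, "slide": [0, 0, 0], "angular": [0, 0, 0]}
    - {"jaw": 0.3, "slide": [0, 0, 0], "angular": [0, 0, 0]}
    - {"jaw": 0.3, "slide": [0, 0, 0], "angular": [0, 0, 0]}
    - {"jaw": 0.3, "slide": [0, 0, 20], "angular": [0, 0, 0]}
    - {"jaw": 0.3, "slide": [0, 0, 45], "angular": [0, 0, 0]}
    - {"jaw": 0.6, "slide": [-20, 0, 30], "angular": [0, 0, -5]}
    - {"jaw": 0.6, "slide": [-30, -20, 0], "angular": [0, 0, -9]}
    - {"jaw": 0.6, "slide": [-30, -40, 0], "angular": [0, 0, -9]}

```text
time_s: 24.2
tool_pos: [0.4993, -0.097, 0.2366]
orientation: [-0.0, 0.82, 0.573, 0.001]
ft_force: [0.9, -0.8, -0.7]
opening: 0.0708
gripper_force: 0.0
```

Emit:
send_rows:
  targets:
    - {"jaw": 0.6, "slide": [-18, -40, 0], "angular": [0, 0, -9]}
    - {"jaw": 0.6, "slide": [0, -45, 0], "angular": [0, 0, -9]}
    - {"jaw": 0.6, "slide": [0, 0, 0], "angular": [0, 0, -10]}
    - {"jaw": 0.6, "slide": [0, 0, 0], "angular": [0, 0, -10]}
    - {"jaw": 0.6, "slide": [0, 0, 0], "angular": [0, 0, -10]}
    - {"jaw": 0.6, "slide": [0, 0, 0], "angular": [0, 0, -10]}
    - {"jaw": 0.6, "slide": [0, 0, 0], "angular": [0, 0, -9]}
    - {"jaw": 0.6, "slide": [0, 0, 0], "angular": [0, 0, 0]}

```text
time_s: 25.2
tool_pos: [0.4816, -0.1828, 0.2362]
orientation: [0.0, 1.0, 0.027, -0.0]
ft_force: [-0.4, 0.1, 0.3]
opening: 0.0708
gripper_force: 0.0
```

```bash
python3 -c "
from h import *
moulds('m4')"
```

```text
scene table [0.525  0.2045 0.024 ] BLUE 7.4
scene trough [ 0.5898 -0.2402  0.0233] white 
scene trough [ 0.5863 -0.1717  0.023 ] white 
scene trough [ 0.5834 -0.1026  0.0237] white 
scene trough [ 0.5808 -0.0318  0.0233] white 
top table [0.5253 0.2034 0.0223] BLUE 9.0
top trough [ 0.5879 -0.2408  0.0225] white 
top trough [ 0.5848 -0.1717  0.0222] white 
top trough [ 0.5799 -0.0327  0.0219] white 
top trough [ 0.582  -0.1018  0.0221] white 
25.3 [ 0.4816 -0.1828  0.2362] [ 0.2  0.2 -0.4]
```

View pics/m40.png

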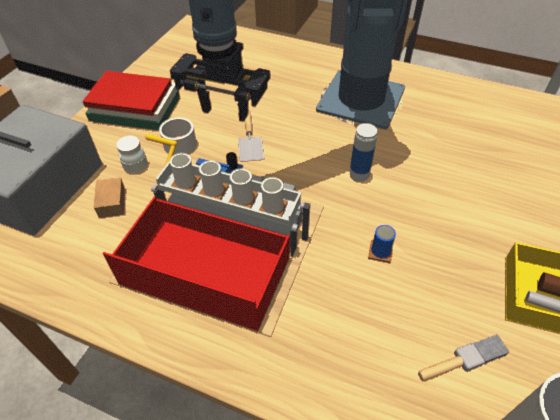

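All four white moulds stand in the trough (scene px 180,171 to 272,195), and the blue one is untouched at (384,242). Next is the knob, at (232,158).

Emit:
send_rows:
  targets:
    - {"jaw": 0.6, "slide": [0, 0, -45], "angular": [0, 0, 0]}
    - {"jaw": 0.6, "slide": [0, 0, -50], "angular": [0, 0, 0]}
    - {"jaw": 0.6, "slide": [0, 0, -35], "angular": [0, 0, 0]}
    - {"jaw": 0.6, "slide": [0, 0, -20], "angular": [0, 0, 0]}
    - {"jaw": 0.6, "slide": [0, 0, 0], "angular": [0, 0, 0]}
    - {"jaw": -1, "slide": [0, 0, 0], "angular": [0, 0, 0]}
    - {"jaw": -1, "slide": [0, 0, 0], "angular": [0, 0, 0]}
    - {"jaw": -1, "slide": [0, 0, 0], "angular": [0, 0, 0]}

```text
time_s: 26.3
tool_pos: [0.4822, -0.1828, 0.0869]
orientation: [0.0, 1.0, 0.026, 0.001]
ft_force: [-0.3, 0.1, 0.4]
opening: 0.0426
gripper_force: 0.0
```

Emit:
send_rows:
  targets:
    - {"jaw": -1, "slide": [0, 0, 0], "angular": [0, 0, 0]}
    - {"jaw": -1, "slide": [0, 0, 0], "angular": [0, 0, 0]}
    - {"jaw": -1, "slide": [0, 0, 0], "angular": [0, 0, 0]}
    - {"jaw": -1, "slide": [0, 0, 0], "angular": [0, 0, 0]}
    - {"jaw": -1, "slide": [0, 0, 6], "angular": [0, 0, 0]}
    - {"jaw": -1, "slide": [0, 0, 7], "angular": [0, 0, 0]}
    - {"jaw": -1, "slide": [0, 0, 7], "angular": [0, 0, 0]}
    - {"jaw": -1, "slide": [0, 0, 0], "angular": [0, 0, 0]}

```text
time_s: 27.3
tool_pos: [0.4817, -0.1828, 0.1067]
orientation: [0.0, 1.0, 0.026, 0.0]
ft_force: [1.4, -1.0, -2.6]
opening: 0.0254
gripper_force: 30.0
```

Emit:
send_rows:
  targets:
    - {"jaw": -1, "slide": [-0.7, 13, 0], "angular": [0, 0, 0]}
    - {"jaw": -1, "slide": [-0.7, 14, 0], "angular": [0, 0, 0]}
    - {"jaw": -1, "slide": [-0.7, 14, 0], "angular": [0, 0, 0]}
    - {"jaw": -1, "slide": [-0.7, 14, 0], "angular": [0, 0, 0]}
    - {"jaw": -1, "slide": [-0.7, 14, 0], "angular": [0, 0, 0]}
    - {"jaw": -1, "slide": [-0.6, 11, 0], "angular": [0, 0, 0]}
    - {"jaw": -1, "slide": [0, 0, 0], "angular": [0, 0, 0]}
    - {"jaw": -1, "slide": [0, 0, 0], "angular": [0, 0, 0]}

```text
time_s: 28.3
tool_pos: [0.4775, -0.1026, 0.1062]
orientation: [-0.0, 1.0, 0.026, -0.0]
ft_force: [2.4, 0.3, -3.5]
opening: 0.0249
gripper_force: 30.0
```

Emit:
send_rows:
  targets:
    - {"jaw": -1, "slide": [0, 0, -5], "angular": [0, 0, 0]}
    - {"jaw": -1, "slide": [0, 0, -5], "angular": [0, 0, 0]}
    - {"jaw": -1, "slide": [0, 0, -5], "angular": [0, 0, 0]}
    - {"jaw": -1, "slide": [0, 0, -5], "angular": [0, 0, 0]}
    - {"jaw": -1, "slide": [0, 0, 0], "angular": [0, 0, 0]}
    - {"jaw": -1, "slide": [0, 0, 0], "angular": [0, 0, 0]}
    - {"jaw": -1, "slide": [0, 0, 0], "angular": [0, 0, 0]}
    - {"jaw": -1, "slide": [0, 0, 0], "angular": [0, 0, 0]}

```text
time_s: 29.3
tool_pos: [0.4776, -0.1032, 0.0863]
orientation: [0.0, 1.0, 0.026, 0.0]
ft_force: [2.2, -1.6, 2.0]
opening: 0.0254
gripper_force: 30.0
```

Emit:
send_rows:
  targets:
    - {"jaw": 0.6, "slide": [0, 0, 0], "angular": [0, 0, 0]}
    - {"jaw": 0.6, "slide": [0, 0, 0], "angular": [0, 0, 0]}
    - {"jaw": 0.6, "slide": [0, 0, 0], "angular": [0, 0, 0]}
    - {"jaw": 0.6, "slide": [0, 0, 0], "angular": [0, 0, 0]}
    - {"jaw": 0.6, "slide": [0, 0, 20], "angular": [0, 0, 0]}
    - {"jaw": 0.6, "slide": [0, 0, 45], "angular": [0, 0, 0]}
    - {"jaw": 0.6, "slide": [0, 0, 50], "angular": [0, 0, 0]}
    - {"jaw": 0.6, "slide": [-40, 0, 30], "angular": [0, 0, 8]}

```text
time_s: 30.3
tool_pos: [0.4398, -0.1033, 0.2335]
orientation: [0.001, 0.995, 0.098, 0.002]
ft_force: [0.5, 1.0, 0.7]
opening: 0.0705
gripper_force: 0.0
```

```bash
cat >> h.py <<'E'
def knob(c):
    im,d=env.grab_frame(c);P=cloud(c,d)
    for m in env.masks_of(c,"knob")[:2]:
        X=P[m["pixels"]&(d>0)];zt=np.percentile(X[:,2],95);T=X[abs(X[:,2]-zt)<.004]
        (a,b),r=cv2.minEnclosingCircle(T[:,:2].astype(np.float32))
        q=np.array([[.9987,.0515],[-.0515,.9987]])@(np.array([a,b])-[.6158,-.1357])
        print(c,"knob",round(m["confidence"],2),"top z",round(zt,4),"station",np.round(q,4),"r",round(r,4),m["pixels"].sum())
    return im,d,P
E
python3 - <<'E'
from h import *
for c in("scene","top"):
    im,d,P=knob(c); save("k1"+c,im)
for n,(x0,x1,y0,y1) in dict(ring=(.3,.46,-.45,-.3),jar=(.46,.56,-.47,-.385),all=(.3,.85,-.42,-.375)).items():
    m=(P[...,0]>x0)&(P[...,0]<x1)&(P[...,1]>y0)&(P[...,1]<y1)&(P[...,2]>.02)&(P[...,2]<.4)
    if m.any(): print(n,P[m].min(0),P[m].max(0))
print(env.observe()["tool_pos"])
E
```

```text
scene knob 0.67 top z 0.1233 station [0.0657 0.0053] r 0.2105 22139
scene knob 0.44 top z 0.119 station [-0.1389  0.0399] r 0.0134 206
top knob 0.53 top z 0.119 station [-0.1402  0.0404] r 0.0121 89
ring [ 0.34322798 -0.44096631  0.02001939] [ 0.43290138 -0.34970986  0.06453963]
jar [ 0.47246729 -0.4699473   0.02039992] [ 0.53479215 -0.42634406  0.08582198]
all [ 0.34322798 -0.41987357  0.02029146] [ 0.67302447 -0.37590877  0.06336917]
[ 0.43765133 -0.10228131  0.23152309]
```

Emit:
send_rows:
  targets:
    - {"jaw": -1, "slide": [0, -35, 0], "angular": [0, 0, 10]}
    - {"jaw": -1, "slide": [0, -35, 0], "angular": [0, 0, 10]}
    - {"jaw": -1, "slide": [9, -35, 0], "angular": [0, 0, 10]}
    - {"jaw": -1, "slide": [9, -35, 0], "angular": [0, 0, 10]}
    - {"jaw": -1, "slide": [9, -35, 0], "angular": [0, 0, 10]}
    - {"jaw": -1, "slide": [9, -35, 0], "angular": [0, 0, 10]}
    - {"jaw": -1, "slide": [9, -33, 0], "angular": [0, 0, 10]}
    - {"jaw": -1, "slide": [9, 0, 0], "angular": [0, 0, 10]}

```text
time_s: 31.5
tool_pos: [0.4909, -0.3489, 0.229]
orientation: [-0.001, 0.701, 0.713, -0.001]
ft_force: [-0.8, -0.3, 0.3]
opening: 0.0002
gripper_force: 0.0
```

Emit:
send_rows:
  targets:
    - {"jaw": -1, "slide": [0, 0, 0], "angular": [0, 0, 2]}
    - {"jaw": -1, "slide": [0, 0, -30], "angular": [0, 0, 0]}
    - {"jaw": -1, "slide": [0, 0, -40], "angular": [0, 0, 0]}
    - {"jaw": -1, "slide": [0, 0, -28], "angular": [0, 0, 0]}
    - {"jaw": -1, "slide": [0, 0, 0], "angular": [0, 0, 0]}
    - {"jaw": -1, "slide": [5, 0, 0], "angular": [0, 0, 0]}
    - {"jaw": -1, "slide": [0, 0, 0], "angular": [0, 0, 0]}
    - {"jaw": -1, "slide": [0, 0, 0], "angular": [0, 0, 0]}

```text
time_s: 32.5
tool_pos: [0.497, -0.3461, 0.1341]
orientation: [0.001, 0.688, 0.725, 0.0]
ft_force: [0.8, -0.1, 0.4]
opening: 0.0004
gripper_force: 0.0
```

```bash
python3 - <<'E'
from h import *
im,d=env.grab_frame("scene"); save("bar",cv2.resize(im[90:300,80:360],None,fx=2.5,fy=2.5))
print(env.observe()["tool_pos"],env.observe()["ft_force"])
E
```

```text
[ 0.49684763 -0.3460215   0.13393864] [0.13904605 0.15854854 0.25415369]
```

View pics/bar.png

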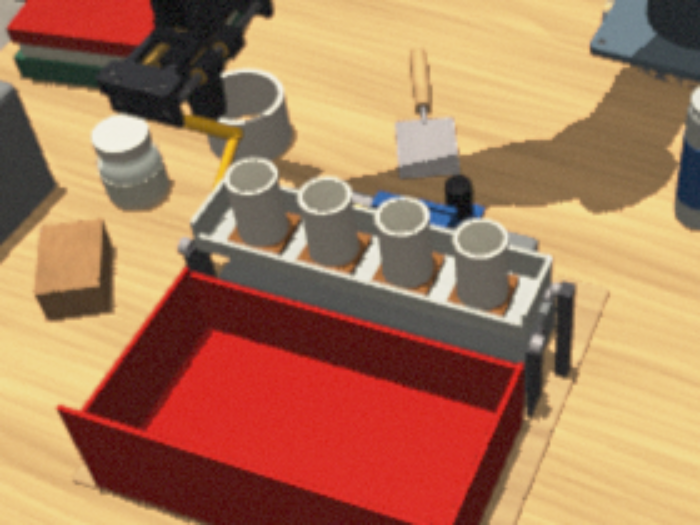

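Emit:
send_rows:
  targets:
    - {"jaw": -1, "slide": [10, 0.5, 1], "angular": [0, 0, 0]}
    - {"jaw": -1, "slide": [7, 0.4, 6], "angular": [0, 0, 0]}
    - {"jaw": -1, "slide": [7, 0.4, 9], "angular": [0, 0, 0]}
    - {"jaw": -1, "slide": [9, 0.5, 10], "angular": [0, 0, 0]}
    - {"jaw": -1, "slide": [9, 0.5, 8], "angular": [0, 0, 0]}
    - {"jaw": -1, "slide": [12, 0.6, 8], "angular": [0, 0, 0]}
    - {"jaw": -1, "slide": [13, 0.7, 5], "angular": [0, 0, 0]}
    - {"jaw": -1, "slide": [14, 0.7, 4], "angular": [0, 0, 0]}

```text
time_s: 33.55
tool_pos: [0.5767, -0.3427, 0.1853]
orientation: [-0.0, 0.689, 0.725, -0.001]
ft_force: [-4.1, -0.8, 3.7]
opening: 0.0006
gripper_force: 2.6
```

Emit:
send_rows:
  targets:
    - {"jaw": -1, "slide": [14, 0.7, 2.5], "angular": [0, 0, 0]}
    - {"jaw": -1, "slide": [14, 0.7, 0], "angular": [0, 0, 0]}
    - {"jaw": -1, "slide": [14, 0.7, -1.5], "angular": [0, 0, 0]}
    - {"jaw": -1, "slide": [14, 0.7, -3], "angular": [0, 0, 0]}
    - {"jaw": -1, "slide": [14, 0.7, -5], "angular": [0, 0, 0]}
    - {"jaw": -1, "slide": [12, 0.6, -6], "angular": [0, 0, 0]}
    - {"jaw": -1, "slide": [11, 0.6, -7], "angular": [0, 0, 0]}
    - {"jaw": -1, "slide": [0, 0, 0], "angular": [0, 0, 0]}

```text
time_s: 34.55
tool_pos: [0.6698, -0.3366, 0.1629]
orientation: [-0.002, 0.688, 0.725, -0.001]
ft_force: [-4.7, 0.2, 1.7]
opening: 0.0003
gripper_force: 2.8
```

```bash
python3 - <<'E'
from h import *
im,d=env.grab_frame("scene"); save("tip",cv2.resize(im[60:340,80:360],None,fx=2.1,fy=2.1))
P=cloud("scene",d);hsv=cv2.cvtColor(im,cv2.COLOR_RGB2HSV)
m=((hsv[...,0]>20)&(hsv[...,0]<35)&(hsv[...,1]>150)&(hsv[...,2]>120)&(P[...,1]<0)&(P[...,2]>.08))
X=P[m]
if len(X): print(len(X),np.median(X,0),X.min(0),X.max(0))
print(env.observe()["tool_pos"],env.observe()["ft_force"])
E
```

```text
153 [ 0.69334264 -0.29906075  0.19177432] [ 0.63892162 -0.34710737  0.17787116] [ 0.70112822 -0.16013511  0.19628197]
[ 0.66977624 -0.33654516  0.16290196] [-5.55255942  0.50798124  0.46536216]
```

View pics/tip.png

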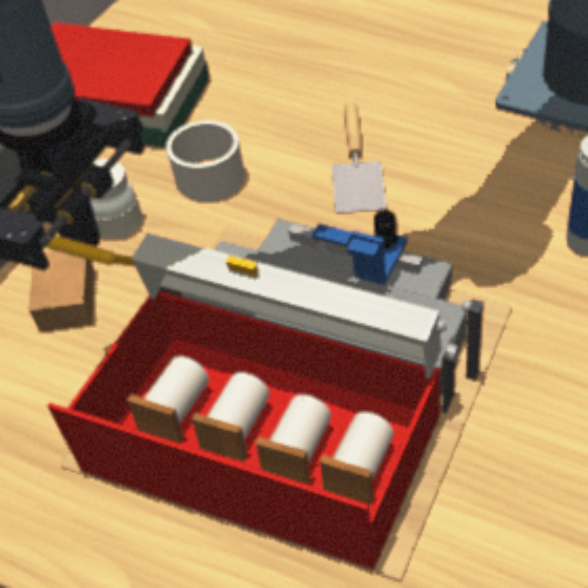

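All four moulds lie in the tub (crop px 170–360, 400–460). The trough is tipped over, with its bar at (90,250) against the fingers. I'll bring it back along the arc.

Emit:
send_rows:
  targets:
    - {"jaw": -1, "slide": [-11, -0.6, 7], "angular": [0, 0, 0]}
    - {"jaw": -1, "slide": [-12, -0.6, 6], "angular": [0, 0, 0]}
    - {"jaw": -1, "slide": [-14, -0.7, 5], "angular": [0, 0, 0]}
    - {"jaw": -1, "slide": [-14, -0.7, 3], "angular": [0, 0, 0]}
    - {"jaw": -1, "slide": [-14, -0.7, 1.5], "angular": [0, 0, 0]}
    - {"jaw": -1, "slide": [-14, -0.7, 0], "angular": [0, 0, 0]}
    - {"jaw": -1, "slide": [-14, -0.7, -2.5], "angular": [0, 0, 0]}
    - {"jaw": -1, "slide": [-14, -0.7, -4], "angular": [0, 0, 0]}

```text
time_s: 35.6
tool_pos: [0.5627, -0.3423, 0.18]
orientation: [0.0, 0.688, 0.725, 0.0]
ft_force: [-2.2, -0.3, -2.3]
opening: 0.0003
gripper_force: 1.1
```

Emit:
send_rows:
  targets:
    - {"jaw": -1, "slide": [-13, -0.7, -5], "angular": [0, 0, 0]}
    - {"jaw": -1, "slide": [-12, -0.6, -8], "angular": [0, 0, 0]}
    - {"jaw": -1, "slide": [-10, -0.5, -8], "angular": [0, 0, 0]}
    - {"jaw": -1, "slide": [-10, -0.5, -9], "angular": [0, 0, 0]}
    - {"jaw": -1, "slide": [-10, -0.4, -9], "angular": [0, 0, 0]}
    - {"jaw": -1, "slide": [-15, -0.4, -7], "angular": [0, 0, 0]}
    - {"jaw": -1, "slide": [-20, -0.5, 0], "angular": [0, 0, 0]}
    - {"jaw": -1, "slide": [-10, 0, 0], "angular": [0, 0, 0]}

```text
time_s: 36.6
tool_pos: [0.4619, -0.3461, 0.134]
orientation: [-0.0, 0.689, 0.725, -0.0]
ft_force: [0.1, -0.6, -0.1]
opening: 0.0005
gripper_force: 0.0
```

```bash
python3 - <<'E'
from h import *
im,d,P=knob("scene"); save("back",cv2.resize(im[60:340,80:360],None,fx=2.1,fy=2.1))
hsv=cv2.cvtColor(im,cv2.COLOR_RGB2HSV)
m=((hsv[...,0]>20)&(hsv[...,0]<35)&(hsv[...,1]>150)&(hsv[...,2]>120)&(P[...,1]<0)&(P[...,2]>.1))
X=P[m];print(len(X),np.median(X,0))
m=(abs(P[...,2]-.104)<.006)&(abs(P[...,0]-.58)<.03)&(abs(P[...,1]+.138)<.15);print("floor px",m.sum(),P[m].mean(0))
print(env.observe()["tool_pos"],env.observe()["ft_force"])
E
```

```text
scene knob 0.63 top z 0.1188 station [-0.138  0.039] r 0.0139 177
200 [ 0.56122626 -0.30593075  0.19147196]
floor px 386 [ 0.60312559 -0.10595265  0.10814847]
[ 0.46237471 -0.346155    0.13431671] [-0.10470612  0.83054558 -0.20009172]
```

View pics/back.png

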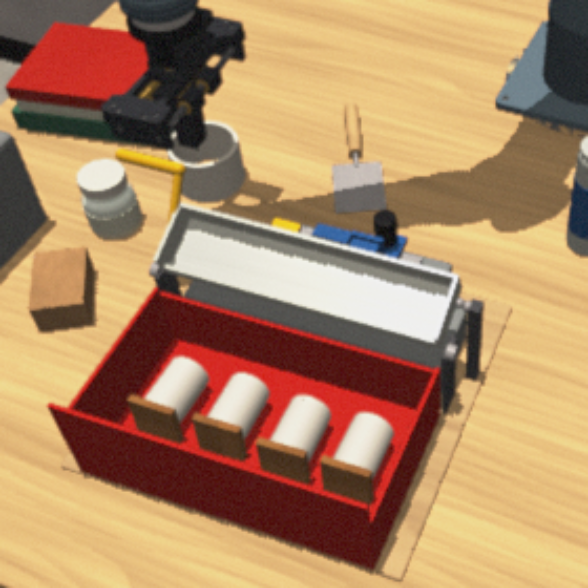

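The trough is still partly raised, with its bar at crop px (150,160), and may be swinging back. I'll move towards the knob and check again.

Emit:
send_rows:
  targets:
    - {"jaw": -1, "slide": [-10, 0, 40], "angular": [0, 0, 0]}
    - {"jaw": 0.6, "slide": [0, 0, 60], "angular": [0, 0, 0]}
    - {"jaw": 0.6, "slide": [0, 30, 0], "angular": [0, 0, -10]}
    - {"jaw": 0.6, "slide": [0, 35, 0], "angular": [0, 0, -10]}
    - {"jaw": 0.6, "slide": [0, 35, 0], "angular": [0, 0, -10]}
    - {"jaw": 0.6, "slide": [0, 35, 0], "angular": [0, 0, -10]}
    - {"jaw": 0.6, "slide": [0, 35, 0], "angular": [0, 0, -10]}
    - {"jaw": 0.6, "slide": [0, 35, 0], "angular": [0, 0, -10]}

```text
time_s: 37.7
tool_pos: [0.4543, -0.1393, 0.2345]
orientation: [0.0, 0.96, 0.282, 0.001]
ft_force: [-0.0, 0.1, -0.5]
opening: 0.0682
gripper_force: 0.0
```

Emit:
send_rows:
  targets:
    - {"jaw": 0.6, "slide": [6, 24, 0], "angular": [0, 0, -10]}
    - {"jaw": 0.6, "slide": [10, 14, 0], "angular": [0, 0, -10]}
    - {"jaw": 0.6, "slide": [10, 0, 0], "angular": [0, 0, -10]}
    - {"jaw": 0.6, "slide": [0, 0, 0], "angular": [0, 0, 0]}
    - {"jaw": 0.6, "slide": [0, 0, 0], "angular": [0, 0, 0]}
    - {"jaw": 0.6, "slide": [0, 0, 0], "angular": [0, 0, 0]}
    - {"jaw": 0.6, "slide": [0, 0, 0], "angular": [0, 0, 0]}
    - {"jaw": 0.6, "slide": [0, 0, 0], "angular": [0, 0, 0]}

```text
time_s: 38.7
tool_pos: [0.4794, -0.103, 0.2343]
orientation: [-0.0, 1.0, 0.026, 0.0]
ft_force: [-0.0, 0.1, 0.4]
opening: 0.0705
gripper_force: 0.0
```

```bash
python3 - <<'E'
from h import *
im,d=env.grab_frame("scene"); P=cloud("scene",d)
hsv=cv2.cvtColor(im,cv2.COLOR_RGB2HSV)
m=((hsv[...,0]>20)&(hsv[...,0]<35)&(hsv[...,1]>150)&(hsv[...,2]>120)&(P[...,1]<0)&(P[...,2]>.1))
X=P[m];print(len(X),np.median(X,0))
m=(abs(P[...,2]-.104)<.004)&(abs(P[...,0]-.58)<.03)&(abs(P[...,1]+.138)<.15);print("floor px",m.sum(),P[m].mean(0))
print(env.observe()["tool_pos"],env.observe()["orientation"],env.observe()["ft_force"])
E
```

```text
211 [ 0.56138933 -0.30633615  0.19131766]
floor px 153 [ 0.60447235 -0.09630489  0.10668425]
[ 0.47946171 -0.10291447  0.23426565] [-5.44912818e-05  9.99654963e-01  2.62668635e-02  5.86905958e-05] [-0.40089569 -0.07480402  0.56841294]
```

The trough is held at about 0.4 rad by the ball catch. I'll press the bar down gently with closed fingers.

Emit:
send_rows:
  targets:
    - {"jaw": -1, "slide": [0, -35, 5], "angular": [0, 0, 10]}
    - {"jaw": -1, "slide": [0, -35, 0], "angular": [0, 0, 10]}
    - {"jaw": -1, "slide": [11, -35, 0], "angular": [0, 0, 10]}
    - {"jaw": -1, "slide": [11, -35, 0], "angular": [0, 0, 10]}
    - {"jaw": -1, "slide": [11, -35, 0], "angular": [0, 0, 10]}
    - {"jaw": -1, "slide": [11, -35, 0], "angular": [0, 0, 10]}
    - {"jaw": -1, "slide": [11, -29, 0], "angular": [0, 0, 10]}
    - {"jaw": -1, "slide": [12, 0, 0], "angular": [0, 0, 10]}

```text
time_s: 39.75
tool_pos: [0.5456, -0.3452, 0.2391]
orientation: [0.0, 0.748, 0.663, -0.001]
ft_force: [0.3, 0.2, 0.2]
opening: 0.0004
gripper_force: 0.0
```

Emit:
send_rows:
  targets:
    - {"jaw": -1, "slide": [0, 0, 0], "angular": [0, 0, 10]}
    - {"jaw": -1, "slide": [0, 0, -20], "angular": [0, 0, 0]}
    - {"jaw": -1, "slide": [0, 0, -10], "angular": [0, 0, 0]}
    - {"jaw": -1, "slide": [0, 0, -7], "angular": [0, 0, 0]}
    - {"jaw": -1, "slide": [0, 0, -6], "angular": [0, 0, 0]}
    - {"jaw": -1, "slide": [0, 0, -6], "angular": [0, 0, 0]}
    - {"jaw": -1, "slide": [0, 0, -6], "angular": [0, 0, 0]}
    - {"jaw": -1, "slide": [0, 0, -5], "angular": [0, 0, 0]}

```text
time_s: 40.75
tool_pos: [0.535, -0.3431, 0.1804]
orientation: [-0.009, 0.69, 0.723, -0.005]
ft_force: [-43.0, 10.2, 40.0]
opening: 0.0004
gripper_force: 28.2
```

Emit:
send_rows:
  targets:
    - {"jaw": -1, "slide": [-4, 0, 10], "angular": [0, 0, 0]}
    - {"jaw": -1, "slide": [-4, 0, 15], "angular": [0, 0, 0]}
    - {"jaw": -1, "slide": [0, 0, 20], "angular": [0, 0, 0]}
    - {"jaw": -1, "slide": [0, 0, 25], "angular": [0, 0, 0]}
    - {"jaw": -1, "slide": [-30, 0, 20], "angular": [0, 0, 0]}
    - {"jaw": -1, "slide": [-45, 0, 0], "angular": [0, 0, 0]}
    - {"jaw": -1, "slide": [-30, 0, 0], "angular": [0, 0, 0]}
    - {"jaw": -1, "slide": [0, 0, 0], "angular": [0, 0, 0]}

```text
time_s: 41.75
tool_pos: [0.4324, -0.3426, 0.2708]
orientation: [0.001, 0.689, 0.725, 0.0]
ft_force: [0.8, -0.1, -0.7]
opening: 0.0005
gripper_force: 0.0
```

```bash
python3 - <<'E'
from h import *
out=[]
for c in("scene","top"):
    im,d=env.grab_frame(c);P=cloud(c,d);np.savez(f"{c}b.npz",im=im,d=d)
    hsv=cv2.cvtColor(im,cv2.COLOR_RGB2HSV)
    m=((hsv[...,0]>20)&(hsv[...,0]<35)&(hsv[...,1]>150)&(hsv[...,2]>120)&(P[...,1]<-.25)&(P[...,2]>.1))
    X=P[m];B=X[X[:,1]<-.31];print(c,len(X),len(B),np.median(B,0),B.min(0),B.max(0))
    out.append(cv2.resize(im[110:290,90:340] if c=="scene" else im[110:290,230:480],None,fx=1.6,fy=1.6))
save("stuck",np.hstack(out))
print(env.observe()["tool_pos"],env.observe()["ft_force"])
E
```

```text
scene 176 93 [ 0.53365561 -0.33912733  0.16088635] [ 0.52718346 -0.36882286  0.15520333] [ 0.54114882 -0.31000127  0.16313865]
top 189 111 [ 0.53244193 -0.33951141  0.16083277] [ 0.52533805 -0.36899104  0.15585848] [ 0.53764878 -0.31162447  0.16532604]
[ 0.43499593 -0.3417968   0.27027426] [ 0.29916745  0.07077191 -0.43731227]
```

View pics/stuck.png

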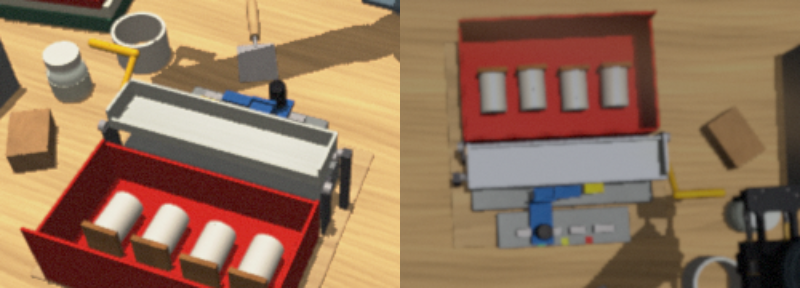

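The bar is back at its rest place (z top 0.161) and the trough is level, with four moulds in the tub. Next I'll re-bolt.

Emit:
send_rows:
  targets:
    - {"jaw": 0.6, "slide": [0, 30, 0], "angular": [0, 0, -10]}
    - {"jaw": 0.6, "slide": [0, 35, 0], "angular": [0, 0, -10]}
    - {"jaw": 0.6, "slide": [0, 35, 0], "angular": [0, 0, -10]}
    - {"jaw": 0.6, "slide": [0, 35, 0], "angular": [0, 0, -10]}
    - {"jaw": 0.6, "slide": [10, 35, 0], "angular": [0, 0, -10]}
    - {"jaw": 0.6, "slide": [15, 35, -10], "angular": [0, 0, -10]}
    - {"jaw": 0.6, "slide": [18, 34, -10], "angular": [0, 0, -10]}
    - {"jaw": 0.6, "slide": [0, 0, -16], "angular": [0, 0, -10]}

```text
time_s: 42.85
tool_pos: [0.4799, -0.0987, 0.2333]
orientation: [-0.0, 0.993, 0.114, 0.001]
ft_force: [-0.4, -0.8, 0.7]
opening: 0.0701
gripper_force: 0.0
```

Emit:
send_rows:
  targets:
    - {"jaw": 0.6, "slide": [0, 0, 0], "angular": [0, 0, -10]}
    - {"jaw": 0.6, "slide": [0, 0, 0], "angular": [0, 0, 0]}
    - {"jaw": 0.6, "slide": [0, 0, 0], "angular": [0, 0, 0]}
    - {"jaw": 0.6, "slide": [0, 0, 0], "angular": [0, 0, 0]}
    - {"jaw": 0.6, "slide": [0, 0, 0], "angular": [0, 0, 0]}
    - {"jaw": 0.6, "slide": [0, 0, 0], "angular": [0, 0, 0]}
    - {"jaw": 0.6, "slide": [0, 0, 0], "angular": [0, 0, 0]}
    - {"jaw": 0.6, "slide": [0, 0, 0], "angular": [0, 0, 0]}

```text
time_s: 43.85
tool_pos: [0.4765, -0.1028, 0.2332]
orientation: [-0.0, 1.0, 0.026, -0.0]
ft_force: [-0.7, -0.3, 0.1]
opening: 0.0701
gripper_force: 0.0
```

```bash
python3 - <<'E'
from h import *
im,d,P=knob("scene")
m=(abs(P[...,2]-.104)<.004)&(abs(P[...,0]-.58)<.03)&(abs(P[...,1]+.138)<.15);print("floor px",m.sum(),P[m].mean(0))
print(env.observe()["tool_pos"],env.observe()["orientation"])
E
```

```text
scene knob 0.7 top z 0.1191 station [-0.1368  0.0397] r 0.0124 170
floor px 2293 [ 0.57729232 -0.14014792  0.10414705]
[ 0.47649727 -0.10285092  0.23320802] [ 8.66212966e-06  9.99656921e-01  2.61923766e-02 -1.42174559e-05]
```

Level trough (floor z 0.104), knob in green.

Emit:
send_rows:
  targets:
    - {"jaw": 0.6, "slide": [1.5, 0, -45], "angular": [0, 0, 0]}
    - {"jaw": 0.6, "slide": [0, 0, -50], "angular": [0, 0, 0]}
    - {"jaw": 0.6, "slide": [0, 0, -35], "angular": [0, 0, 0]}
    - {"jaw": 0.6, "slide": [0, 0, -17], "angular": [0, 0, 0]}
    - {"jaw": 0.6, "slide": [0, 0, 0], "angular": [0, 0, 0]}
    - {"jaw": -1, "slide": [0, 0, 0], "angular": [0, 0, 0]}
    - {"jaw": -1, "slide": [0, 0, 0], "angular": [0, 0, 0]}
    - {"jaw": -1, "slide": [0, 0, 0], "angular": [0, 0, 0]}

```text
time_s: 44.95
tool_pos: [0.4786, -0.1028, 0.087]
orientation: [-0.0, 1.0, 0.026, 0.001]
ft_force: [0.5, 0.1, 0.1]
opening: 0.0431
gripper_force: 0.0
```

Emit:
send_rows:
  targets:
    - {"jaw": -1, "slide": [0, 0, 0], "angular": [0, 0, 0]}
    - {"jaw": -1, "slide": [0, 0, 0], "angular": [0, 0, 0]}
    - {"jaw": -1, "slide": [0, 0, 0], "angular": [0, 0, 0]}
    - {"jaw": -1, "slide": [0, 0, 0], "angular": [0, 0, 0]}
    - {"jaw": -1, "slide": [0, 0, 6], "angular": [0, 0, 0]}
    - {"jaw": -1, "slide": [0, 0, 7], "angular": [0, 0, 0]}
    - {"jaw": -1, "slide": [0, 0, 7], "angular": [0, 0, 0]}
    - {"jaw": -1, "slide": [0, 0, 0], "angular": [0, 0, 0]}

```text
time_s: 45.95
tool_pos: [0.478, -0.1028, 0.1067]
orientation: [-0.0, 1.0, 0.026, 0.0]
ft_force: [1.0, -0.7, -3.0]
opening: 0.025
gripper_force: 30.0
```

Emit:
send_rows:
  targets:
    - {"jaw": -1, "slide": [0.7, -13, 0], "angular": [0, 0, 0]}
    - {"jaw": -1, "slide": [0.7, -14, 0], "angular": [0, 0, 0]}
    - {"jaw": -1, "slide": [0.7, -14, 0], "angular": [0, 0, 0]}
    - {"jaw": -1, "slide": [0.7, -14, 0], "angular": [0, 0, 0]}
    - {"jaw": -1, "slide": [0.7, -14, 0], "angular": [0, 0, 0]}
    - {"jaw": -1, "slide": [0.6, -11, 0], "angular": [0, 0, 0]}
    - {"jaw": -1, "slide": [0, 0, 0], "angular": [0, 0, 0]}
    - {"jaw": -1, "slide": [0, 0, 0], "angular": [0, 0, 0]}

```text
time_s: 46.95
tool_pos: [0.4821, -0.1831, 0.1063]
orientation: [0.0, 1.0, 0.026, 0.0]
ft_force: [1.9, -0.3, -3.5]
opening: 0.025
gripper_force: 30.0
```

Emit:
send_rows:
  targets:
    - {"jaw": -1, "slide": [0, 0, -5], "angular": [0, 0, 0]}
    - {"jaw": -1, "slide": [0, 0, -5], "angular": [0, 0, 0]}
    - {"jaw": -1, "slide": [0, 0, -5], "angular": [0, 0, 0]}
    - {"jaw": -1, "slide": [0, 0, -5], "angular": [0, 0, 0]}
    - {"jaw": -1, "slide": [0, 0, -0.5], "angular": [0, 0, 0]}
    - {"jaw": -1, "slide": [0, 0, 0], "angular": [0, 0, 0]}
    - {"jaw": -1, "slide": [0, 0, 0], "angular": [0, 0, 0]}
    - {"jaw": -1, "slide": [0, 0, 0], "angular": [0, 0, 0]}

```text
time_s: 47.95
tool_pos: [0.4822, -0.1829, 0.0862]
orientation: [-0.0, 1.0, 0.026, 0.0]
ft_force: [-0.8, -0.7, 6.4]
opening: 0.0254
gripper_force: 30.0
```

Emit:
send_rows:
  targets:
    - {"jaw": 0.6, "slide": [0, 0, 0], "angular": [0, 0, 0]}
    - {"jaw": 0.6, "slide": [0, 0, 0], "angular": [0, 0, 0]}
    - {"jaw": 0.6, "slide": [0, 0, 0], "angular": [0, 0, 0]}
    - {"jaw": 0.6, "slide": [0, 0, 0], "angular": [0, 0, 0]}
    - {"jaw": 0.6, "slide": [0, 0, 20], "angular": [0, 0, 0]}
    - {"jaw": 0.6, "slide": [0, 0, 45], "angular": [0, 0, 0]}
    - {"jaw": 0.6, "slide": [0, 0, 50], "angular": [0, 0, 0]}
    - {"jaw": 0.6, "slide": [-50, 0, 30], "angular": [0, 0, 0]}

```text
time_s: 48.95
tool_pos: [0.435, -0.1833, 0.2332]
orientation: [0.001, 1.0, 0.027, 0.002]
ft_force: [-1.2, -0.1, 0.4]
opening: 0.0704
gripper_force: 0.0
```

```bash
python3 - <<'E'
from h import *
for c in("scene","top"):
    im,d,P=knob(c); save("end"+c,im)
moulds()
m=(abs(P[...,2]-.104)<.004)&(abs(P[...,0]-.58)<.03)&(abs(P[...,1]+.138)<.15);print("floor px",m.sum())
E
```

```text
scene knob 0.69 top z 0.1185 station [-0.1388 -0.0389] r 0.0141 171
top knob 0.41 top z 0.1542 station [-0.0968 -0.1848] r 0.036 3790
scene table [0.5256 0.2026 0.0231] BLUE 8.9
top table [0.5249 0.203  0.0222] BLUE 1.8
49.25 [ 0.4326 -0.1824  0.2302] [ 0.6 -0.5 -0.4]
floor px 2503
```

View pics/endscene.png

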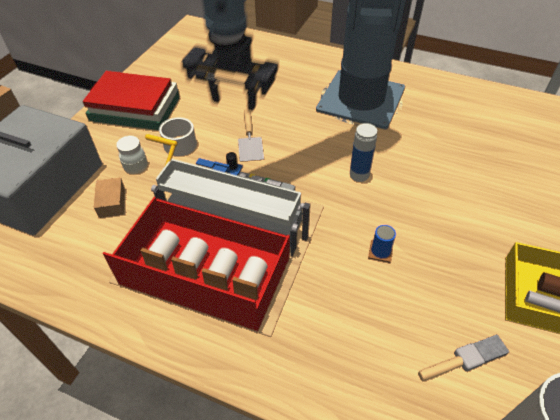

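The four white moulds lie in the tub (px 160–255, 245–275) and the trough is level. The knob is down in red at (232,158), the blue mould is untouched at (384,242), and the robot is clear.

```bash
python3 -c "
from plant import env
print(env.job_done())"
```

```text
the job is handed in; nothing more can be done
None
```

The job is handed in at about 49 s: all four white moulds are in the tub, the trough is level and bolted with the knob down in red, and the blue mould was left untouched; the trough hung on the ball catch on its way back, so I pressed its bar down with the fingers, which briefly took about 60 N at the wrist.

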